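Lay out three small parts on their outlined mats in the fume hood

TASK

Among three thin grey mats inside the fume hood lie an open dish, a black screw cap and a black power adapter. Put each on the mat whose drawn outline fits it: the dish on the large circle, the cap on the smaller circle, the adapter along the oblong, each lying flat and centred inside its outline. Do not knock the amber bottle or the blue beaker beside the work.

Things in the scene. Friction and masses are not known exactly. Their poses are not given: they have to be found in the camera images.
- dish: The loose open round dish of clear plastic with pale powder in it that lies among the mats (a similar one far to the right is only furniture): 57 mm across, 12 mm high. Origin: centre of its underside, z up. Its wall can be gripped from outside across its width.
- cap: The loose black screw cap lying open side up among the mats (another far to the right is only furniture): 40 mm across, 18 mm high. Origin: centre of its underside, z up.
- adapter: The loose black block-shaped power adapter lying among the mats: 62 mm long (its x axis), 36 mm wide (its y axis, the width to grip), 30 mm high. Origin: centre of its underside, z up. Its long side points away from the robot and a little to the right (x axis 9 to 30 degrees to the right of world x, at the start).
- mat_large: Fixed light-grey round mat, 68 mm across, 3 mm thick, with a black circle of 60 mm drawn on it, the place of the dish. Origin: centre of its underside on the worktop; its top is 3 mm higher and plain flat, nothing stands up from it.
- mat_medium: Fixed light-grey round mat, 60 mm across, 3 mm thick, with a black circle of 43 mm drawn on it, the place of the cap. Origin: centre of its underside.
- mat_oblong: Fixed light-grey oblong mat, 72 mm (its x axis) by 46 mm (its y axis), 3 mm thick, with a black oblong of 65 by 39 mm drawn on it, the place of the adapter; either way round is right. Origin: centre of its underside. Its x axis starts in the same range of directions as the adapter's.
- bottle: Bystander: loose amber glass bottle with a black cap, left of and behind the mats, 57 mm across, 111 mm high (the other amber bottle farther right is furniture). Origin: centre of its underside.
- beaker: Bystander: loose glass beaker with a blue filling, right of the mats, 61 mm across, 82 mm high. Origin: centre of its underside.
- opening (a point): Point on the worktop just inside the hood (x 0.42, y -0.32). The hood is solid: a post fills its front from x 0.26 to 0.38 everywhere left of y = -0.07, up to 1.4 m; its side wall is at y = 0.18; a fixed panel across the front hangs at x = 0.38, lower edge 0.466 m above the worktop; a 55 mm sash bar runs along y at x = 0.325, underside at 0.50 to 0.52 m.
- work_middle (a point): Middle of the six places (two abreast, about 90 mm apart, 0.46 to 0.65 m from the base, 32 to 45 degrees right). Fold the arm to pass the post, go in right of it and under the panel, stay low (a lift of 40 mm clears all parts). Leaning the tool back to the robot by about 0.5 rad keeps wrist and forearm clear of panel and bar; near the post lean so that the wrist is more to the right.
There are look-alikes about, which are no part of the job. Of the things shaped like the cap, the black one is meant.

How it is judged:
By the outcome, as a careful person would: the job done as asked, in the order asked, and still so for the second after the job is handed in, with the robot touching nothing.
It also fails if it takes over 80 s, if anything falls off the work surface, if the arm or the gripper's body presses on something with over 40 N, if the wrist force passes 120 N, or if a joint passes its speed limit or range.

ROBOT

A 6-joint arm with a two-finger parallel gripper is mounted at the origin on a cart in front of the work surface, level with it; the furniture and walls round the work are solid. World frame = base frame: x ahead of the robot, y to its left, z up, the work surface at z = 0. Lengths are in mm, angles in rad, forces in N, time in s.
With the tool pointing down it reaches from about 300 to 1000 mm from the base axis. Payload 5.1 kg.
Tool frame: the origin (TCP) lies on the centre line of the jaws, within the pads' length; the fingertips stand 11 mm ahead of it and the grasp point (between the pads) lies 8 mm behind it (robot.tip_reach is the distance from the TCP to the fingertips, in mm); z points along the fingers, y is the line along which they close (so a half turn about z gives the same grasp; the last joint's range is limited). The gripper opens to 95 mm and grips with 3 to 60 N. Pads are 20 mm wide; open, the fingers measure 119 mm over their backs; the gripper's body (75 mm by 180 mm) begins 59 mm behind the grasp point.
Start: joints at [-1.307, 0.124, 1.65, -0, 1.367, -0.083], TCP at [220.896, -611.302, 225.656] pointing down, gripper open.
Joint ranges: [-2.61, 2.61], [-1.02, 2.33], [0.03, 2.71], [-1.35, 4.49], [0.32, 2.68], [-2.91, 2.91]. Speed limits (rad/s): [2.57, 2.57, 3.14, 3.14, 3.14, 3.14].

INTERFACE

Orientations are given as [roll, pitch, yaw] about the fixed x, y, z axes, in that order (R = Rz(yaw) Ry(pitch) Rx(roll)).
In Python, from bench import robot gives the robot as it stands. The module is installed in compiled form; this text tells all that it offers.
- The arm moves only by the tool send_rows, never from a script. Its argument "rows" is a list of rows, each an object with "turn": the turn, a rotation vector about the world's x, y, z in rad, a list of three; "dp": the shift along the world's x, y, z in m, a list of three; "claw": the opening, from -1 (shut) to 1 (fully open), so that 0 is half open. A call has 1 to 12 rows; each row is the pose to reach, as a shift and turn from the pose commanded when the call began; what a row does not reach only later rows make up. A row lasts 1/10 s, in which the tool goes at most 50 mm and 8.59 degrees, less where a joint would pass 70% of its speed; a pose out of reach is approached as far as the arm can. A call with a gripper value outside its range is refused whole. The fingers move at their own pace and stop on an object; "force" is the grip in N (left out, the last holds). Time passes only in rows, so rows that repeat a pose let the fingers close. It gives the time, the measured TCP pose, the force, the opening and the grip force at its end, in the units of the state.
- robot.state(): the state, without advancing time (a new reading comes with each control period).
- robot.capture(name): name is "scene" or "top" or "wrist"; returns a dict with "color" (480x640x3 uint8, blue, green, red), "range_z" (480x640 float32, mm along the optical axis (not along the pixel's ray), 0 where there is no reading), "fx", "fy", "cx", "cy" (pixels), "rvec" (rotation vector, rad) and "tvec" (3), from world to camera coordinates, as OpenCV has them. Camera axes: x right, y down, z forward; pixel columns grow to the right and rows downward; lengths in mm; the calibration is good to about 2 mm. A picture is of the moment at which its call begins.
- robot.sign_off(): hands the job in; it is judged then, once.
Trained networks look in a picture, given as the dict that the camera call returned (one of the last four; its "shot" number tells which), for a name from the list of things; names that differ only in an ending like _2 or _b are one class to them, and where a whole thing is asked for, a point or a joint stands for the part that bears it (a point fixed in the world has none). Each returns a list of dicts, best first, with "p" (0 to 1); they miss things now and then, are a little off and sometimes report something else, mostly with a low value. They report only what shows in the picture. A call takes as long as a camera call. They do not tell look-alikes from the thing itself.
- robot.spot_in(picture, thing): "rect" ([left, top, width, height] in pixels, round what is visible of it).
- robot.outline_of(picture, thing): "region" (480x640 bool, what is visible of it) and "rect" ([left, top, width, height] in pixels, round what is visible of it).
- robot.spot_point(picture, thing): "point" ([column, row] in pixels: a listed point, or the origin of a listed thing).
The state is a dict: "time": time; "joint_pos": joint angles; "qvel": joint speeds; "effort": joint torques, N m; "tool_pos": TCP position; "eef_rot": TCP orientation; "force": force on the tool from outside, world axes, zero at the start; "torque": the same for the moment, N m; "opening": opening from 0.0 (shut) to 1.0 (fully open); "finger_force": force on a finger pad.
Only numpy, scipy, OpenCV 4.12 (cv2) and the standard library are available. Lean on these libraries where they do the work, as an engineer would, in place of code of your own. Each camera call takes 0.05 s, during which the arm holds its last target. There are 200 camera calls.

## Working session

There is one attempt and no reset: what is moved stays moved. The work goes in short steps, Python scripts to look and compute and a tool call to move; the robot and the scene stay as the last step left them, time stands still between calls to the robot, and variables do not carry over. Pictures are saved under pics/ and viewed, at most 17 in all, crops included, and the job is handed in when it is done.

Besides the shell and the picture viewer there is one more tool, called by a JSON object that holds its "method" and its "body", one argument or row to a line. send_rows: Moves the arm, as the interface text tells. Its arguments: {"type":"object","properties":{"rows":{"type":"array"},"force":{"type":"number"}},"required":["rows"]}

```bash
mkdir -p pics; ls; cat > h.py <<'E'
import numpy as np, cv2
from bench import robot
def cam(p):
    R,_=cv2.Rodrigues(np.array(p["rvec"],float)); return R,np.array(p["tvec"],float).ravel()
def onz(p,u,v,z):
    R,t=cam(p); d=R.T@np.array([(u-p["cx"])/p["fx"],(v-p["cy"])/p["fy"],1]); c=-R.T@t
    return c+d*(z-c[2])/d[2]
def dep(p,u,v):
    R,t=cam(p); u,v=np.atleast_1d(u),np.atleast_1d(v); z=p["range_z"][v.astype(int),u.astype(int)]
    X=np.stack([(u-p["cx"])/p["fx"]*z,(v-p["cy"])/p["fy"]*z,z],1); return (X-t)@R
def proj(p,X):
    q,_=cv2.projectPoints(np.array(X,float).reshape(-1,3),np.array(p["rvec"],float),np.array(p["tvec"],float),np.array([[p["fx"],0,p["cx"]],[0,p["fy"],p["cy"]],[0,0,1.]]),None); return q.reshape(-1,2)
E
python3 - <<'E'
from h import *
print(robot.state())
for n in ["scene","top","wrist"]:
    p=robot.capture(n); cv2.imwrite(f"pics/{n}0.png",p["color"]); R,t=cam(p); print(n,(-R.T@t).round(),R[2].round(2),p["fx"])
    for th in ["dish","cap","adapter","mat_large","mat_medium","mat_oblong","bottle","beaker"]:
        for r in robot.spot_point(p,th)[:3]:
            print(th,round(r["p"],2),np.round(r["point"]),onz(p,*r["point"],0).round())
E
```

```text
pics
{'time': 0.0, 'joint_pos': array([-1.30662320e+00,  1.24554194e-01,  1.65161944e+00,  1.99335424e-05,
        1.36747387e+00, -8.25955498e-02]), 'qvel': array([-8.60008088e-06,  9.24653116e-04,  9.30859168e-04,  1.23145754e-03,
       -6.69539068e-04, -1.61751057e-03]), 'effort': array([ 2.06019409e-03, -4.17598772e+01, -3.59933531e+01,  7.74949626e-02,
        4.91957681e-02, -1.85388749e-04]), 'tool_pos': array([ 220.73522849, -610.74428298,  224.3874912 ]), 'eef_rot': array([-3.13954641e+00, -1.88976891e-04,  3.46764440e-01]), 'force': array([ 0.2257188 , -0.09790042, -0.34181468]), 'torque': array([ 0.0197091 ,  0.04060166, -0.01554905]), 'finger_force': 0.0, 'opening': 0.998812529159892}
scene [ 934. -745.  944.] [-0.43  0.38 -0.82] 528.3492369596496
dish 0.74 [273. 276.] [ 460. -447.    0.]
cap 0.78 [327. 240.] [ 462. -301.    0.]
cap 0.62 [383. 211.] [ 483. -153.    0.]
cap 0.48 [209. 302.] [ 427. -582.    0.]
adapter 0.66 [335. 273.] [ 538. -344.   -0.]
mat_large 0.71 [321. 209.] [ 391. -257.    0.]
mat_large 0.41 [302. 240.] [ 428. -343.    0.]
mat_medium 0.62 [282. 237.] [ 394. -373.    0.]
mat_oblong 0.95 [283. 209.] [ 335. -323.    0.]
bottle 0.83 [451. 250.] [ 653. -115.    0.]
beaker 0.63 [207. 307.] [ 432. -591.    0.]
top [ 417. -348. 1298.] [ 0.05  0.01 -1.  ] 572.3274423386807
dish 0.92 [372. 257.] [ 447. -447.    0.]
dish 0.48 [308. 251.] [ 457. -302.    0.]
dish 0.43 [228. 170.] [ 640. -115.    0.]
cap 0.83 [241. 239.] [ 482. -150.    0.]
cap 0.74 [308. 252.] [ 457. -302.    0.]
adapter 0.43 [374. 255.] [ 452. -451.    0.]
mat_large 0.89 [292. 275.] [ 403. -268.    0.]
mat_medium 0.72 [343. 276.] [ 403. -382.    0.]
mat_oblong 0.72 [319. 306.] [ 335. -330.    0.]
bottle 0.69 [233. 166.] [ 649. -125.    0.]
beaker 0.59 [434. 262.] [ 438. -588.    0.]
wrist [ 302. -581.  384.] [-0.28 -0.1  -0.95] 422.3312220276106
```

```bash
python3 - <<'E'
import cv2
a=cv2.imread("pics/scene0.png")[170:350,160:500]; b=cv2.imread("pics/top0.png")[130:350,190:490]
cv2.imwrite("pics/a.png",cv2.resize(a,None,fx=2.3,fy=2.3,interpolation=3)); cv2.imwrite("pics/b.png",cv2.resize(b,None,fx=2.6,fy=2.6,interpolation=3))
E
```

```text
(no output)
```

View pics/a.png

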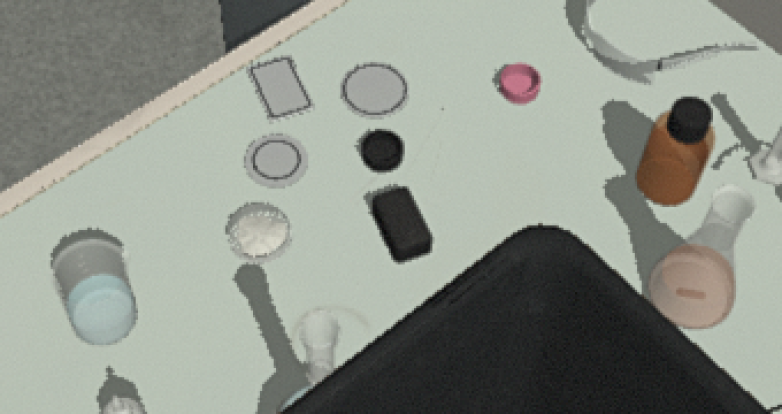

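View pics/b.png

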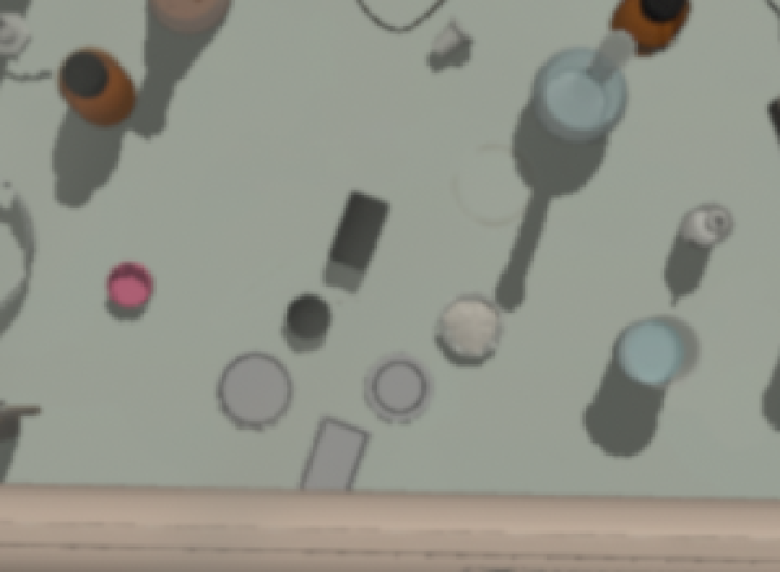

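View pics/top0.png

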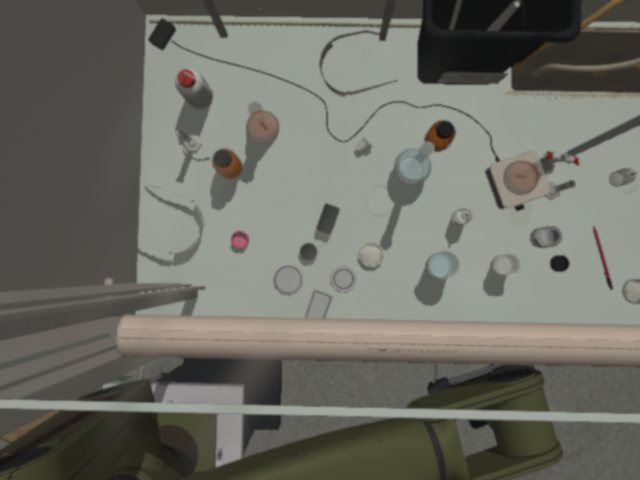

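The pictures show the following. In the top view the loose dish is at (371,256), the black cap at (308,252) and the adapter at (328,220). The mats are large (288,279), medium (343,279) and oblong (318,305). The amber bottle is at (228,163) and the beaker at (440,265).

Look-alikes:
- **Dish:** far-right dish (633,291).
- **Cap:** pink cap (240,240), far-right black cap (559,263).
- **Adapter:** corner adapter (161,33).
- **Bottle:** other amber bottle (440,135).

The chosen ones are those among the mats, and the two crops confirm them. Next I'll measure heights from two views.

```bash
python3 - <<'E'
from h import *
S=robot.capture("scene"); T=robot.capture("top")
exp=dict(dish=(447,-447),cap=(457,-302),adapter=(535,-345),mat_large=(403,-265),mat_medium=(400,-378),mat_oblong=(338,-328),bottle=(645,-122),beaker=(435,-590))
for th,e in exp.items():
    P=[];out=[]
    for p in (S,T):
        best=None
        for r in robot.outline_of(p,th):
            m=r["region"]; v,u=np.nonzero(m)
            d=np.linalg.norm(onz(p,u.mean(),v.mean(),5)[:2]-e)
            if d<45 and (best is None or d<best[0]): best=(d,u,v,r["p"])
        if best is None: out.append(None); continue
        _,u,v,pp=best; X=dep(p,u,v); X=X[p["range_z"][v,u]>0]
        out.append((round(pp,2),len(u),"z%",np.percentile(X[:,2],[10,50,90]).round(),"med",np.median(X[:,:2],0).round()))
        R,t=cam(p); K=np.array([[p["fx"],0,p["cx"]],[0,p["fy"],p["cy"]],[0,0,1]]); P.append((K@np.c_[R,t],np.array([u.mean(),v.mean()])))
    tri=None
    if len(P)==2:
        q=cv2.triangulatePoints(P[0][0],P[1][0],P[0][1],P[1][1]).ravel(); tri=(q[:3]/q[3]).round()
    print(th,"tri",tri,*out)
# front edge/bar
for x in range(220,420,20): 
    for pt in [(x,-450)]:
        u,v=proj(T,[pt[0],pt[1],0])[0]; print(x,dep(T,u,v)[0].round(),end=" ")
E
```

```text
dish tri [ 454. -443.    8.] (0.75, 613, 'z%', array([ 2.,  5., 12.]), 'med', array([ 454., -442.])) (0.97, 494, 'z%', array([-1.,  3.,  8.]), 'med', array([ 454., -444.]))
cap tri [ 458. -302.   10.] (0.53, 283, 'z%', array([ 1.,  7., 18.]), 'med', array([ 457., -299.])) (0.73, 209, 'z%', array([-2.,  2.,  9.]), 'med', array([ 457., -302.]))
adapter tri [ 533. -344.   15.] (0.87, 591, 'z%', array([13., 30., 33.]), 'med', array([ 540., -348.])) (0.92, 467, 'z%', array([23., 28., 32.]), 'med', array([ 531., -344.]))
mat_large tri [ 394. -257.    2.] (0.8, 518, 'z%', array([2., 4., 6.]), 'med', array([ 396., -256.])) (0.55, 705, 'z%', array([-1.,  2.,  5.]), 'med', array([ 393., -258.]))
mat_medium tri [ 398. -382.    3.] (0.74, 504, 'z%', array([2., 4., 6.]), 'med', array([ 399., -382.])) (0.81, 537, 'z%', array([-2.,  2.,  5.]), 'med', array([ 398., -383.]))
mat_oblong tri [ 337. -327.    8.] (0.61, 526, 'z%', array([1., 4., 6.]), 'med', array([ 334., -326.])) (0.84, 530, 'z%', array([-2.,  2.,  5.]), 'med', array([ 337., -327.]))
bottle tri [ 649. -120.   51.] (0.84, 1217, 'z%', array([ 16.,  76., 112.]), 'med', array([ 657., -134.])) (0.59, 757, 'z%', array([ 17.,  83., 111.]), 'med', array([ 641., -127.]))
beaker tri [ 434. -596.   53.] (0.84, 1281, 'z%', array([25., 49., 80.]), 'med', array([ 428., -594.])) (0.92, 753, 'z%', array([24., 29., 79.]), 'med', array([ 433., -602.]))
220 [ 304. -407.  554.] 240 [ 317. -406.  564.] 260 [ 329. -405.  567.] 280 [ 339. -406.  559.] 300 [ 350. -407.  549.] 320 [ 320. -450.   -0.] 340 [ 340. -450.    3.] 360 [ 360. -450.   -6.] 380 [ 380. -450.   -1.] 400 [ 400. -450.   -4.]
```

```bash
cat >> h.py <<'E'
from scipy.spatial.transform import Rotation as Ro
def turn(a,b): return (Ro.from_euler("xyz",b)*Ro.from_euler("xyz",a).inv()).as_rotvec().round(4)
E
python3 - <<'E'
from h import *
print(turn([np.pi,0,.3468],[np.pi,-.5,-.63]))
E
```

```text
[-0.0734 -0.5149 -0.9557]
```

{"method": "send_rows", "body": {
  "rows": [
    {"turn":[-0.008,-0.057,-0.106],"dp":[0,0.015,-0.02],"claw":1},
    {"turn":[-0.016,-0.114,-0.212],"dp":[0.01,0.03,-0.04],"claw":1},
    {"turn":[-0.024,-0.171,-0.318],"dp":[0.02,0.045,-0.06],"claw":1},
    {"turn":[-0.032,-0.228,-0.424],"dp":[0.03,0.06,-0.08],"claw":1},
    {"turn":[-0.04,-0.285,-0.53],"dp":[0.04,0.075,-0.095],"claw":1},
    {"turn":[-0.048,-0.342,-0.636],"dp":[0.05,0.09,-0.105],"claw":1},
    {"turn":[-0.056,-0.4,-0.742],"dp":[0.06,0.1,-0.11],"claw":1},
    {"turn":[-0.065,-0.457,-0.848],"dp":[0.07,0.11,-0.115],"claw":1},
    {"turn":[-0.0734,-0.5149,-0.9557],"dp":[0.08,0.11,-0.115],"claw":1},
    {"turn":[-0.0734,-0.5149,-0.9557],"dp":[0.08,0.11,-0.115],"claw":1}
  ]
}}

```text
time: 3.25
tool_pos: [300.9, -499.3, 109.3]
eef_rot: [-3.14, -0.498, -0.629]
force: [-0.9, 0.7, -0.2]
opening: 0.999
finger_force: 0.0
```

{"method": "send_rows", "body": {
  "rows": [
    {"turn":[0,0,0],"dp":[0.025,0.03,0],"claw":1},
    {"turn":[0,0,0],"dp":[0.05,0.065,0],"claw":1},
    {"turn":[0,0,0],"dp":[0.075,0.1,0],"claw":1},
    {"turn":[0,0,0],"dp":[0.1,0.13,0],"claw":1},
    {"turn":[0,0,0],"dp":[0.1,0.13,0],"claw":1},
    {"turn":[0,0,0],"dp":[0.1,0.13,0],"claw":1}
  ]
}}

```text
time: 3.85
tool_pos: [401.6, -371.4, 111.5]
eef_rot: [3.14, -0.501, -0.626]
force: [-1.1, -0.9, -0.1]
opening: 1.002
finger_force: 0.0
```

```bash
python3 - <<'E'
from h import *
import pickle
p=robot.capture("wrist"); cv2.imwrite("pics/w1.png",p["color"]); pickle.dump(p,open("w1.pkl","wb"))
s=robot.state(); print(s["tool_pos"],s["joint_pos"].round(2),s["time"]); R,t=cam(p); print(-R.T@t)
E
```

```text
[ 401.08745139 -372.08635896  111.42713721] [-0.92 -0.28  2.29  0.22  0.66  1.14] 3.9
[ 401.86749904 -368.3299534   291.12719851]
```

View pics/w1.png

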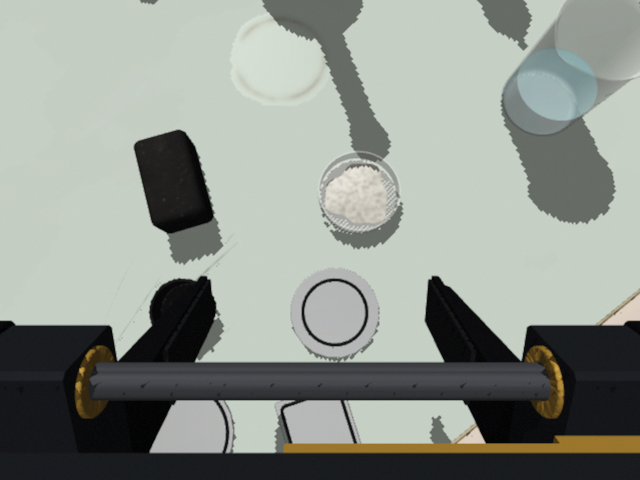

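```bash
cat >> h.py <<'E'
def ortho(p,z,c,half,s=2.0):
    """orthophoto of the plane z about c: s px/mm, world x up, world y left"""
    n=int(2*half*s); w=np.array([[c[0]+half,c[1]+half,z],[c[0]+half,c[1]-half,z],[c[0]-half,c[1]-half,z],[c[0]-half,c[1]+half,z]])
    M=cv2.getPerspectiveTransform(proj(p,w).astype(np.float32),np.float32([[0,0],[n,0],[n,n],[0,n]]))
    return cv2.warpPerspective(p["color"],M,(n,n),flags=cv2.INTER_LINEAR)
def circ(p,z,c,r,half=60,s=2.0,tol=1.5,name=None):
    o=ortho(p,z,c,half,s); g=cv2.GaussianBlur(cv2.cvtColor(o,6),(5,5),0)
    h=cv2.HoughCircles(g,cv2.HOUGH_GRADIENT,1,6,param1=80,param2=12,minRadius=int((r-tol)*s),maxRadius=int((r+tol)*s)+1)
    res=[] if h is None else [(c[0]+half-v/s,c[1]+half-u/s,q/s) for u,v,q in h[0][:3]]
    if name:
        for i,(u,v,q) in enumerate([] if h is None else h[0][:1]): cv2.circle(o,(int(u),int(v)),int(q),(0,0,255),1)
        cv2.imwrite(name,o)
    return np.round(res,1)
E
python3 - <<'E'
from h import *
import pickle
p=pickle.load(open("w1.pkl","rb"))
print("dish z12",circ(p,12,(454,-443),28.5,name="pics/d.png"))
print("dish z0",circ(p,0,(454,-443),27))
print("med",circ(p,3,(398,-382),21.5,name="pics/m.png"),circ(p,3,(398,-382),30))
print("cap",circ(p,18,(457,-302),20))
print("tcp px",proj(p,[401.1,-372.1,111.4]))
a=cv2.hconcat([cv2.imread("pics/d.png"),cv2.imread("pics/m.png"),ortho(p,30,(535,-345),60)]);cv2.imwrite("pics/dm.png",a)
E
```

```text
dish z12 [[ 454.8 -441.2   27.4]
 [ 452.2 -437.8   27.4]
 [ 444.2 -436.2   28.6]]
dish z0 [[ 454.8 -440.8   28.2]
 [ 457.8 -444.2   28.2]
 [ 453.2 -443.8   26.5]]
med [[ 398.8 -378.8   20.2]
 [ 401.8 -370.8   21.6]
 [ 453.8 -434.8   23.2]] [[ 398.8 -378.2   29.5]
 [ 399.2 -381.8   31.7]
 [ 389.2 -380.8   29.4]]
cap [[ 456.8 -299.8   20. ]
 [ 457.2 -302.8   21.7]]
tcp px [[326.90311529 312.75902197]]
```

View pics/dm.png

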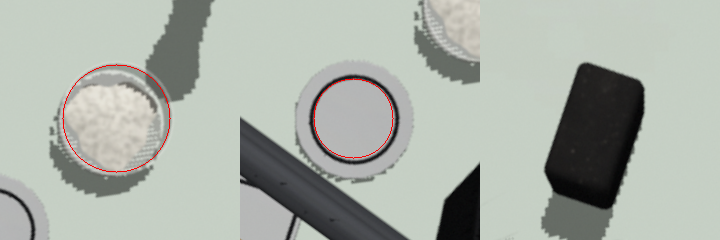

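{"method": "send_rows", "body": {
  "rows": [
    {"turn":[0,0,0],"dp":[0.024,-0.035,-0.02],"claw":1},
    {"turn":[0,0,0],"dp":[0.0486,-0.0704,-0.04],"claw":1},
    {"turn":[0,0,0],"dp":[0.0486,-0.0704,-0.06],"claw":1},
    {"turn":[0,0,0],"dp":[0.0486,-0.0704,-0.08],"claw":1},
    {"turn":[0,0,0],"dp":[0.0486,-0.0704,-0.09],"claw":1},
    {"turn":[0,0,0],"dp":[0.0486,-0.0704,-0.0946],"claw":1},
    {"turn":[0,0,0],"dp":[0.0486,-0.0704,-0.0946],"claw":1}
  ],
  "force": 10
}}

```text
time: 4.6
tool_pos: [449.0, -442.5, 16.2]
eef_rot: [3.141, -0.5, -0.631]
force: [-0.4, -0.3, -0.5]
opening: 0.997
finger_force: 0.0
```

```bash
python3 - <<'E'
from h import *
p=robot.capture("wrist"); cv2.imwrite("pics/w2.png",p["color"]); print(robot.state()["tool_pos"])
E
```

```text
[ 449.44012576 -442.66004146   16.96458453]
```

View pics/w2.png

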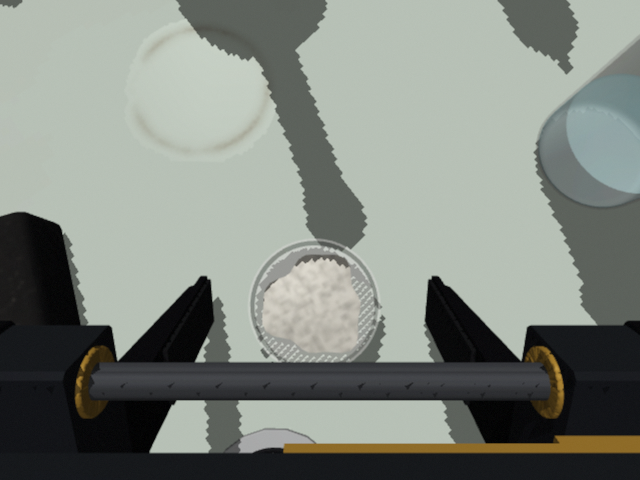

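{"method": "send_rows", "body": {
  "rows": [
    {"turn":[0,0,0],"dp":[0,0,0],"claw":-1},
    {"turn":[0,0,0],"dp":[0,0,0],"claw":-1},
    {"turn":[0,0,0],"dp":[0,0,0],"claw":-1},
    {"turn":[0,0,0],"dp":[0,0,0],"claw":-1},
    {"turn":[0,0,0],"dp":[0,0,0],"claw":-1},
    {"turn":[0,0,0],"dp":[0,0,0],"claw":-1},
    {"turn":[0,0,0],"dp":[0,0,0],"claw":-1},
    {"turn":[0,0,0],"dp":[0,0,0],"claw":-1}
  ],
  "force": 10
}}

```text
time: 5.45
tool_pos: [449.6, -441.6, 16.2]
eef_rot: [-3.141, -0.5, -0.63]
force: [0.2, 1.5, 1.9]
opening: 0.591
finger_force: 10.0
```

{"method": "send_rows", "body": {
  "rows": [
    {"turn":[0,0,0],"dp":[0,0,0.015],"claw":-1},
    {"turn":[0,0,0],"dp":[0,0,0.035],"claw":-1},
    {"turn":[0,0,0.05],"dp":[-0.015,0.025,0.044],"claw":-1},
    {"turn":[0,0,0.12],"dp":[-0.03,0.05,0.044],"claw":-1},
    {"turn":[0,0,0.19],"dp":[-0.045,0.075,0.044],"claw":-1},
    {"turn":[0,0,0.26],"dp":[-0.06,0.1,0.044],"claw":-1},
    {"turn":[0,0,0.33],"dp":[-0.075,0.125,0.044],"claw":-1},
    {"turn":[0,0,0.4],"dp":[-0.09,0.15,0.044],"claw":-1},
    {"turn":[0,0,0.43],"dp":[-0.105,0.175,0.044],"claw":-1},
    {"turn":[0,0,0.43],"dp":[-0.1195,0.1987,0.044],"claw":-1},
    {"turn":[0,0,0.43],"dp":[-0.1195,0.1987,0.044],"claw":-1},
    {"turn":[0,0,0.43],"dp":[-0.1195,0.1987,0.044],"claw":-1}
  ]
}}

```text
time: 6.65
tool_pos: [330.3, -243.6, 61.2]
eef_rot: [3.139, -0.502, -0.199]
force: [-0.1, -0.0, -0.1]
opening: 0.596
finger_force: 10.0
```

```bash
python3 - <<'E'
from h import *
import pickle
p=robot.capture("wrist"); cv2.imwrite("pics/w3.png",p["color"]); pickle.dump(p,open("w3.pkl","wb")); s=robot.state(); print(s["tool_pos"],s["joint_pos"].round(2),proj(p,s["tool_pos"]))
print(circ(p,3,(394,-257),30),circ(p,3,(394,-257),34))
E
```

```text
[ 330.48974451 -243.95715634   61.26851361] [-1.01 -0.59  2.59  0.48  0.85  0.49] [[324.62812321 314.37833665]]
[[ 393.2 -253.8   28.8]
 [ 394.2 -250.8   31.7]
 [ 390.2 -250.2   31.2]] [[ 391.2 -252.2   33.5]
 [ 337.8 -243.2   35.2]
 [ 393.8 -254.2   33.5]]
```

View pics/w3.png

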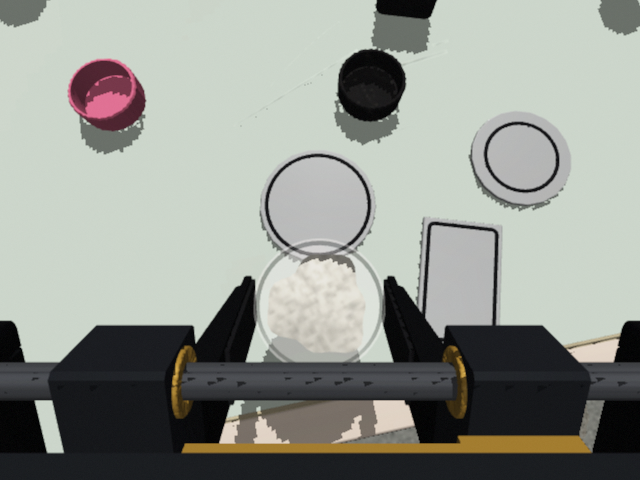

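```bash
cat >> h.py <<'E'
def ring(p,z,c,half=40,s=4.0,thr=70,name=None):
    """inner contour of the dark drawn line: fitted centre (world) and size"""
    o=ortho(p,z,c,half,s); g=cv2.cvtColor(o,6); out=[]
    cs,hi=cv2.findContours((g>thr).astype(np.uint8),cv2.RETR_CCOMP,cv2.CHAIN_APPROX_NONE)
    for k in cs:
        a=cv2.contourArea(k)/s/s
        if 900<a<3500:
            (u,v),(w,h),an=cv2.minAreaRect(k); (eu,ev),ax,_=cv2.fitEllipse(cv2.convexHull(k))
            out.append((round(a),(c[0]+half-v/s,c[1]+half-u/s,w/s,h/s,an),(c[0]+half-ev/s,c[1]+half-eu/s,ax[0]/s,ax[1]/s)))
    if name: cv2.imwrite(name,o)
    return [(a,np.round(b,1),np.round(e,1)) for a,b,e in out]
E
python3 - <<'E'
from h import *
import pickle
p=pickle.load(open("w3.pkl","rb"))
print("L",ring(p,3,(394,-254),half=36)); print("M",ring(p,3,(398,-379),half=34)); print("O",ring(p,3,(337,-327),half=45))
print("dish",circ(p,57,(332,-243),28.5,half=45,s=3,name="pics/e.png"),circ(p,57,(332,-243),28.5,half=45,s=4))
o=cv2.imread("pics/e.png"); cv2.imwrite("pics/e2.png",cv2.hconcat([o,cv2.resize(ortho(p,3,(394,-254),36,3),(270,270))]))
E
```

```text
L []
M [(1327, array([ 398.2, -378.6,   41.2,   41.3,   56.3]), array([ 398.1, -378.6,   41.3,   41.4])), (1558, array([ 398.1, -378.6,   44.5,   44.7,   45. ]), array([ 398.1, -378.6,   44.8,   44.9]))]
O [(2083, array([ 333.1, -323.1,   37.5,   63.3,   18. ]), array([ 335.9, -323.8,   47.7,   74.6]))]
dish [[ 335.5 -243.2   27.9]
 [ 333.5 -243.2   27.6]
 [ 335.8 -241.2   27.2]] [[ 335.6 -242.4   27.3]
 [ 334.1 -241.6   29. ]
 [ 333.6 -243.4   27.3]]
```

View pics/e2.png

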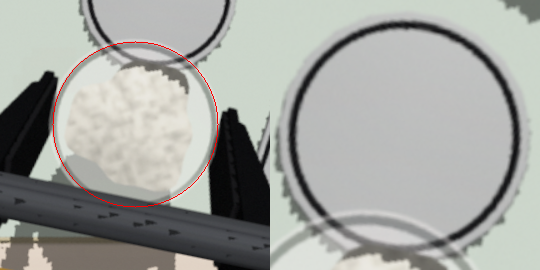

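```bash
cat >> h.py <<'E'
def arc(p,z,c,r,half=40,s=4.0,thr=80,keep=lambda x,y:x>-1e9):
    """circle through dark line pixels near radius r (robust)"""
    from scipy.optimize import least_squares
    g=cv2.cvtColor(ortho(p,z,c,half,s),6); v,u=np.nonzero(g<thr); x=c[0]+half-(v+.5)/s; y=c[1]+half-(u+.5)/s
    k=(abs(np.hypot(x-c[0],y-c[1])-r)<5)&keep(x,y); x,y=x[k],y[k]
    f=least_squares(lambda q:np.hypot(x-q[0],y-q[1])-q[2],[*c,r],loss="soft_l1",f_scale=.5); return f.x.round(1),len(x)
E
python3 - <<'E'
from h import *
import pickle
p=pickle.load(open("w3.pkl","rb"))
print(arc(p,3,(393,-254.3),30,keep=lambda x,y:x>378),arc(p,3,(398.1,-378.6),21))
E
```

```text
(array([ 393.5, -253.8,   29.9]), 3139) (array([ 398. , -378.7,   21.4]), 3465)
```

{"method": "send_rows", "body": {
  "rows": [
    {"turn":[0,0,0],"dp":[0.02,-0.004,0],"claw":-1},
    {"turn":[0,0,0],"dp":[0.04,-0.0075,-0.005],"claw":-1},
    {"turn":[0,0,0],"dp":[0.058,-0.0108,-0.015],"claw":-1},
    {"turn":[0,0,0],"dp":[0.058,-0.0108,-0.025],"claw":-1},
    {"turn":[0,0,0],"dp":[0.058,-0.0108,-0.035],"claw":-1},
    {"turn":[0,0,0],"dp":[0.058,-0.0108,-0.039],"claw":-1},
    {"turn":[0,0,0],"dp":[0.058,-0.0108,-0.0408],"claw":-1},
    {"turn":[0,0,0],"dp":[0.058,-0.0108,-0.0408],"claw":-1},
    {"turn":[0,0,0],"dp":[0.058,-0.0108,-0.0408],"claw":-1}
  ]
}}

```text
time: 7.6
tool_pos: [387.6, -254.0, 19.3]
eef_rot: [3.141, -0.5, -0.201]
force: [0.3, -0.2, -0.4]
opening: 0.588
finger_force: 10.0
```

{"method": "send_rows", "body": {
  "rows": [
    {"turn":[0,0,0],"dp":[0,0,0],"claw":0.4},
    {"turn":[0,0,0],"dp":[0,0,0],"claw":0.6},
    {"turn":[0,0,0],"dp":[0,0,0],"claw":1},
    {"turn":[0,0,0],"dp":[0,0,0],"claw":1},
    {"turn":[0,0,0],"dp":[0,0,0.02],"claw":1},
    {"turn":[0,0,0],"dp":[0,0,0.045],"claw":1},
    {"turn":[0,0,0],"dp":[-0.02,0.004,0.06],"claw":1},
    {"turn":[0,0,0],"dp":[-0.04,0.008,0.06],"claw":1},
    {"turn":[0,0,0],"dp":[-0.058,0.0108,0.06],"claw":1},
    {"turn":[0,0,0],"dp":[-0.058,0.0108,0.06],"claw":1}
  ]
}}

```text
time: 8.6
tool_pos: [329.0, -243.0, 79.1]
eef_rot: [3.141, -0.501, -0.201]
force: [0.6, -0.5, -0.3]
opening: 1.003
finger_force: 0.0
```

```bash
python3 - <<'E'
from h import *
import pickle
p=robot.capture("wrist"); pickle.dump(p,open("w4.pkl","wb")); s=robot.state(); print(s["time"],s["tool_pos"])
print("mat",arc(p,3,(393.5,-253.8),30),"M",arc(p,3,(398,-378.7),21)); print("dish",circ(p,15,(393.5,-253.8),28.5,half=40,s=4),"O",ring(p,3,(337,-327),half=45))
print("cap",circ(p,18,(457,-300),20,half=40,s=4,name="pics/c.png"))
cv2.imwrite("pics/f.png",cv2.hconcat([ortho(p,3,(393.5,-253.8),40,4.75),ortho(p,18,(457,-300),40,4.75)]))
E
```

```text
8.65 [ 329.73323376 -243.34721625   79.41293164]
mat (array([ 393.4, -253.8,   29.9]), 4800) M (array([ 398. , -378.7,   21.4]), 3553)
dish [[ 390.9 -252.9   27.3]
 [ 390.6 -254.4   28.2]
 [ 390.6 -250.9   27.4]] O [(1537, array([ 333. , -323.1,   37.5,   63.4,   18. ]), array([ 336.3, -321.7,   49.8,   76.8]))]
cap [[ 456.6 -298.1   20. ]
 [ 452.6 -296.9   21.3]
 [ 455.1 -297.9   21. ]]
```

View pics/f.png

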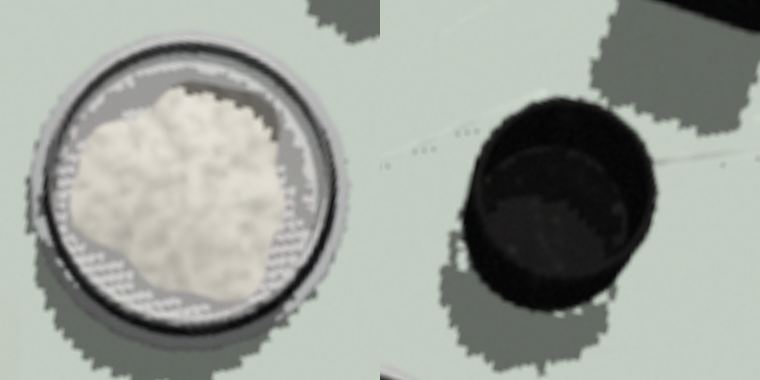

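{"method": "send_rows", "body": {
  "rows": [
    {"turn":[0,0,0],"dp":[0.03,-0.004,0.01],"claw":1},
    {"turn":[0,0,0],"dp":[0.05,-0.01,0.02],"claw":1},
    {"turn":[0,0,0],"dp":[0.05,-0.01,0.02],"claw":1},
    {"turn":[0,0,0],"dp":[0.05,-0.01,0.02],"claw":1}
  ]
}}

```text
time: 9.05
tool_pos: [380.3, -252.5, 98.8]
eef_rot: [-3.141, -0.499, -0.199]
force: [-1.2, 0.2, 0.2]
opening: 1.001
finger_force: 0.0
```

```bash
python3 - <<'E'
from h import *
import pickle
p=robot.capture("wrist"); pickle.dump(p,open("w5.pkl","wb")); s=robot.state(); R,t=cam(p); print(s["time"],s["tool_pos"],(-R.T@t).round(1))
print("mat",arc(p,3,(393.5,-253.8),30))
# overlay predicted rim (r28.5) at z15 and base r28 at z3, centred on the mat
a=np.linspace(0,2*np.pi,120); c=arc(p,3,(393.5,-253.8),30)[0]
q=proj(p,np.c_[c[0]+28.5*np.cos(a),c[1]+28.5*np.sin(a),15+0*a]); im=p["color"].copy()
u,v=proj(p,[c[0],c[1],9])[0].astype(int); x0,y0=u-75,v-75; k=5
A=cv2.resize(im[y0:y0+150,x0:x0+150],None,fx=k/1.25,fy=k/1.25,interpolation=2); B=A.copy()
cv2.polylines(B,[((q-[x0,y0]+.5)*k/1.25).astype(int)],True,(0,0,255),1)
cv2.imwrite("pics/g.png",cv2.resize(cv2.hconcat([A,B]),(800,400)))
E
```

```text
9.1 [ 379.66576189 -252.27069986   98.17534301] [ 380.3 -250.6  278.3]
mat (array([ 393.5, -253.5,   30.3]), 3085)
```

View pics/g.png

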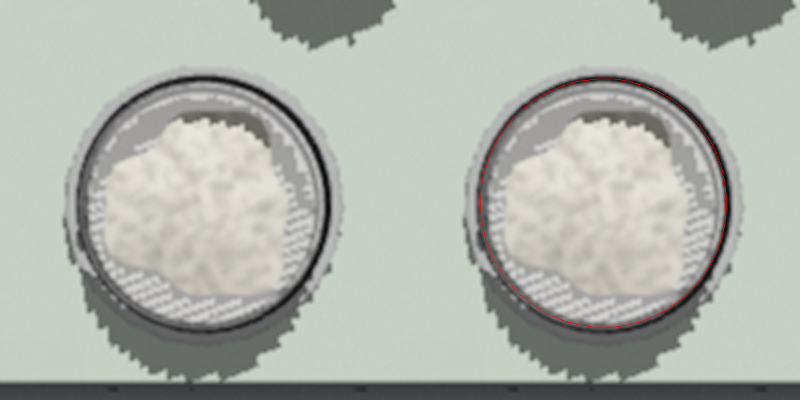

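```bash
python3 - <<'E'
from h import *
import pickle
from scipy.optimize import least_squares
for n,c in (("w5",(393.5,-253.5)),("w4",(393.5,-253.8))):
    p=pickle.load(open(n+".pkl","rb")); u0,v0=proj(p,[*c,9])[0].astype(int)
    U,V=np.meshgrid(np.arange(u0-70,u0+71),np.arange(v0-70,v0+71)); U,V=U.ravel(),V.ravel(); k=(V<355); U,V=U[k],V[k]
    X=dep(p,U,V); r=np.hypot(X[:,0]-c[0],X[:,1]-c[1])
    for a in range(20,36,2):
        z=X[(r>=a)&(r<a+2),2]; print(a,np.percentile(z,[10,50,90]).round(),end="; ")
    k=(X[:,2]>10)&(r<34)&(r>22); x,y=X[k,0],X[k,1]
    f=least_squares(lambda q:np.hypot(x-q[0],y-q[1])-q[2],[*c,28],loss="soft_l1"); print("\n",n,k.sum(),f.x.round(1))
    # polar profile at z=15
    o=cv2.cvtColor(ortho(p,15,c,40,8),6); P=cv2.warpPolar(o,(320,72),(320,320),320,cv2.INTER_LINEAR)
    for i in range(0,72,9): print(i*5,[int(P[max(i-1,0):i+2,int(r*8)].mean()) for r in np.arange(25,33,.5)])
E
```

```text
20 [3. 5. 6.]; 22 [3. 4. 6.]; 24 [3. 4. 5.]; 26 [ 3.  6. 15.]; 28 [ 3. 12. 15.]; 30 [1. 2. 3.]; 32 [1. 2. 3.]; 34 [-2. -1. -0.]; 
 w5 718 [ 392.7 -252.6   27.8]
0 [196, 180, 148, 149, 167, 158, 99, 38, 38, 89, 150, 179, 181, 177, 177, 190]
45 [185, 189, 185, 168, 158, 154, 123, 70, 34, 53, 125, 167, 180, 176, 163, 158]
90 [191, 181, 185, 197, 184, 152, 120, 102, 71, 47, 72, 92, 98, 97, 92, 97]
135 [188, 197, 196, 190, 176, 143, 109, 103, 89, 72, 91, 101, 97, 94, 94, 98]
180 [179, 177, 169, 154, 128, 100, 91, 89, 83, 104, 141, 165, 173, 163, 140, 138]
225 [181, 187, 162, 141, 126, 113, 98, 74, 76, 128, 169, 181, 181, 183, 191, 200]
270 [181, 158, 143, 151, 152, 123, 72, 37, 69, 130, 170, 181, 185, 193, 200, 204]
315 [174, 152, 142, 157, 161, 129, 63, 31, 55, 123, 167, 182, 184, 189, 196, 201]
20 [3. 5. 6.]; 22 [3. 4. 6.]; 24 [3. 4. 6.]; 26 [ 4.  8. 15.]; 28 [ 2. 10. 15.]; 30 [2. 2. 3.]; 32 [-0.  2.  3.]; 34 [-2. -1. -0.]; 
 w4 912 [ 392.4 -252.6   27.8]
0 [154, 136, 132, 125, 109, 81, 53, 83, 138, 170, 180, 180, 183, 191, 197, 200]
45 [182, 187, 187, 182, 184, 189, 178, 134, 75, 29, 20, 57, 120, 158, 168, 168]
90 [158, 161, 172, 187, 188, 185, 185, 192, 178, 141, 97, 54, 25, 18, 37, 67]
135 [177, 182, 189, 194, 188, 180, 179, 188, 183, 148, 92, 48, 26, 41, 80, 100]
180 [164, 166, 166, 159, 143, 120, 101, 97, 85, 75, 101, 151, 172, 175, 167, 160]
225 [145, 120, 83, 53, 52, 99, 159, 187, 185, 182, 186, 195, 199, 200, 200, 200]
270 [62, 46, 58, 110, 166, 196, 195, 192, 194, 199, 200, 200, 200, 200, 200, 200]
315 [85, 52, 57, 101, 161, 185, 188, 186, 192, 197, 200, 200, 200, 200, 199, 200]
```

{"method": "send_rows", "body": {
  "rows": [
    {"turn":[0,0,0],"dp":[0.008,-0.0008,-0.03],"claw":1},
    {"turn":[0,0,0],"dp":[0.008,-0.0008,-0.06],"claw":1},
    {"turn":[0,0,0],"dp":[0.008,-0.0008,-0.075],"claw":1},
    {"turn":[0,0,0],"dp":[0.008,-0.0008,-0.0798],"claw":1},
    {"turn":[0,0,0],"dp":[0.008,-0.0008,-0.0798],"claw":-1},
    {"turn":[0,0,0],"dp":[0.008,-0.0008,-0.0798],"claw":-1},
    {"turn":[0,0,0],"dp":[0.008,-0.0008,-0.0798],"claw":-1},
    {"turn":[0,0,0],"dp":[0.008,-0.0008,-0.0798],"claw":-1},
    {"turn":[0,0,0],"dp":[0.008,-0.0008,-0.0798],"claw":-1},
    {"turn":[0,0,0],"dp":[0.008,-0.0008,-0.0798],"claw":-1},
    {"turn":[0,0,0],"dp":[0.008,-0.0008,-0.0798],"claw":-1},
    {"turn":[0,0,0],"dp":[0.008,-0.0008,-0.0798],"claw":-1}
  ]
}}

```text
time: 10.3
tool_pos: [388.3, -254.1, 20.0]
eef_rot: [3.141, -0.501, -0.2]
force: [-2.3, 1.3, 4.6]
opening: 0.586
finger_force: 10.0
```

{"method": "send_rows", "body": {
  "rows": [
    {"turn":[0,0,0],"dp":[0,0,0.002],"claw":-1},
    {"turn":[0,0,0],"dp":[0.0008,-0.001,0.002],"claw":-1},
    {"turn":[0,0,0],"dp":[0.0008,-0.001,0.002],"claw":-1},
    {"turn":[0,0,0],"dp":[0.0008,-0.001,0],"claw":-1},
    {"turn":[0,0,0],"dp":[0.0008,-0.001,0],"claw":-1},
    {"turn":[0,0,0],"dp":[0.0008,-0.001,0],"claw":0.5},
    {"turn":[0,0,0],"dp":[0.0008,-0.001,0],"claw":1},
    {"turn":[0,0,0],"dp":[0.0008,-0.001,0],"claw":1},
    {"turn":[0,0,0],"dp":[0.0008,-0.001,0.03],"claw":1},
    {"turn":[0,0,0],"dp":[0,-0.001,0.06],"claw":1},
    {"turn":[0,0,0],"dp":[-0.008,0.001,0.08],"claw":1},
    {"turn":[0,0,0],"dp":[-0.008,0.001,0.08],"claw":1}
  ]
}}

```text
time: 11.5
tool_pos: [381.1, -254.5, 103.0]
eef_rot: [3.136, -0.505, -0.198]
force: [0.7, -0.4, 0.7]
opening: 0.995
finger_force: 0.0
```

```bash
cat >> h.py <<'E'
def rim(p,c,r,zlo,zhi=99,w=5):
    from scipy.optimize import least_squares
    u0,v0=proj(p,[*c,9])[0].astype(int); U,V=np.meshgrid(np.arange(u0-75,u0+76),np.arange(v0-75,v0+76)); U,V=U.ravel(),V.ravel(); k=(V<358)&(V>=0)&(U>=0)&(U<640); U,V=U[k],V[k]
    X=dep(p,U,V); d=np.hypot(X[:,0]-c[0],X[:,1]-c[1]); k=(X[:,2]>zlo)&(X[:,2]<zhi)&(abs(d-r)<w); x,y=X[k,0],X[k,1]
    f=least_squares(lambda q:np.hypot(x-q[0],y-q[1])-q[2],[*c,r],loss="soft_l1"); return f.x.round(1),k.sum(),np.median(X[k,2]).round(1)
E
python3 - <<'E'
from h import *
import pickle
p=robot.capture("wrist"); pickle.dump(p,open("w6.pkl","wb")); s=robot.state(); print(s["time"],s["tool_pos"])
print("mat",arc(p,3,(393.5,-253.8),30),"dish",rim(p,(393,-253.5),28,10),"cap",rim(p,(457,-300),19,13))
E
```

```text
11.55 [ 380.49610452 -253.63269258  100.84876836]
mat (array([ 393.7, -253.8,   30.2]), 3273) dish (array([ 393.4, -253.4,   27.8]), np.int64(706), np.float64(14.5)) cap (array([ 457.3, -298.5,   18.6]), np.int64(669), np.float64(16.3))
```

{"method": "send_rows", "body": {
  "rows": [
    {"turn":[0,0,-0.1],"dp":[0.02,-0.012,0],"claw":0.6},
    {"turn":[0,0,-0.2],"dp":[0.04,-0.024,0],"claw":0.6},
    {"turn":[0,0,-0.3],"dp":[0.06,-0.036,-0.01],"claw":0.6},
    {"turn":[0,0,-0.43],"dp":[0.0746,-0.0449,-0.03],"claw":0.6},
    {"turn":[0,0,-0.43],"dp":[0.0746,-0.0449,-0.045],"claw":0.6},
    {"turn":[0,0,-0.43],"dp":[0.0746,-0.0449,-0.045],"claw":0.6},
    {"turn":[0,0,-0.43],"dp":[0.0746,-0.0449,-0.045],"claw":0.6}
  ],
  "force": 15
}}

```text
time: 12.25
tool_pos: [453.6, -296.6, 52.2]
eef_rot: [-3.141, -0.496, -0.629]
force: [0.1, -0.4, 1.4]
opening: 0.804
finger_force: 0.0
```

```bash
python3 - <<'E'
from h import *
import pickle
p=robot.capture("wrist"); pickle.dump(p,open("w7.pkl","wb")); s=robot.state(); print(s["time"],s["tool_pos"],s["eef_rot"])
print("cap",rim(p,(457,-300),19,13),proj(p,[457.3,-298.5,18])); cv2.imwrite("pics/w7.png",p["color"])
E
```

```text
12.3 [ 454.08593115 -297.32278626   53.56038832] [-3.14144083 -0.49841266 -0.62959154]
cap (array([ 458. , -298.8,   18.6]), np.int64(1024), np.float64(16.5)) [[322.61448634 304.55030761]]
```

View pics/w7.png

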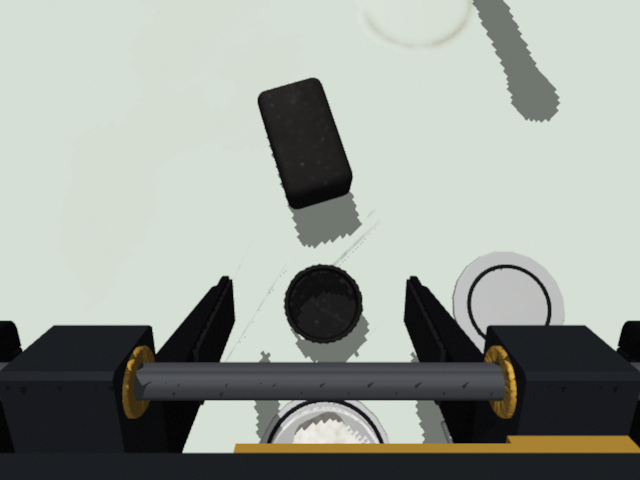

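{"method": "send_rows", "body": {
  "rows": [
    {"turn":[0,0,0],"dp":[-0.001,-0.001,-0.02],"claw":0.6},
    {"turn":[0,0,0],"dp":[-0.001,-0.001,-0.034],"claw":0.6},
    {"turn":[0,0,0],"dp":[-0.001,-0.001,-0.0365],"claw":0.6},
    {"turn":[0,0,0],"dp":[-0.001,-0.001,-0.0365],"claw":0.6},
    {"turn":[0,0,0],"dp":[-0.001,-0.001,-0.0365],"claw":-1},
    {"turn":[0,0,0],"dp":[-0.001,-0.001,-0.0365],"claw":-1},
    {"turn":[0,0,0],"dp":[-0.001,-0.001,-0.0365],"claw":-1},
    {"turn":[0,0,0],"dp":[-0.001,-0.001,-0.0365],"claw":-1},
    {"turn":[0,0,0],"dp":[-0.001,-0.001,-0.0365],"claw":-1},
    {"turn":[0,0,0],"dp":[-0.001,-0.001,-0.0365],"claw":-1},
    {"turn":[0,0,0],"dp":[-0.001,-0.001,-0.0365],"claw":-1},
    {"turn":[0,0,0],"dp":[-0.001,-0.001,-0.0365],"claw":-1}
  ]
}}

```text
time: 13.5
tool_pos: [453.7, -298.7, 18.1]
eef_rot: [-3.142, -0.5, -0.63]
force: [-0.4, 1.7, 2.6]
opening: 0.41
finger_force: 15.0
```

{"method": "send_rows", "body": {
  "rows": [
    {"turn":[0,0,0],"dp":[0,0,0.02],"claw":-1},
    {"turn":[0,0,0],"dp":[0,0,0.044],"claw":-1},
    {"turn":[0,0,0],"dp":[-0.025,-0.01,0.044],"claw":-1},
    {"turn":[0,0,0],"dp":[-0.055,-0.021,0.044],"claw":-1},
    {"turn":[0,0,0],"dp":[-0.085,-0.032,0.044],"claw":-1},
    {"turn":[0,0,0],"dp":[-0.1086,-0.0413,0.044],"claw":-1},
    {"turn":[0,0,0],"dp":[-0.1086,-0.0413,0.044],"claw":-1},
    {"turn":[0,0,0],"dp":[-0.1086,-0.0413,0.044],"claw":-1},
    {"turn":[0,0,0],"dp":[-0.1086,-0.0413,0.044],"claw":-1}
  ]
}}

```text
time: 14.4
tool_pos: [345.5, -339.8, 61.9]
eef_rot: [-3.141, -0.5, -0.629]
force: [-0.0, 0.1, -0.4]
opening: 0.409
finger_force: 15.0
```

```bash
python3 - <<'E'
from h import *
import pickle
p=robot.capture("wrist"); pickle.dump(p,open("w8.pkl","wb")); cv2.imwrite("pics/w8.png",p["color"]); s=robot.state(); print(s["time"],s["tool_pos"],s["opening"])
c=(348,-342.5)
for k in range(2): f=rim(p,c,19,55,75,6); c=f[0][:2]; print("cap",f)
print("M",arc(p,3,(398,-378.7),21),ring(p,3,(398,-379),half=34))
E
```

```text
14.45 [ 345.65008137 -339.6529487    61.92944359] 0.40664586123249413
cap (array([ 349.6, -340.2,   19.2]), np.int64(2446), np.float64(60.6))
cap (array([ 349.8, -339.9,   19.3]), np.int64(2573), np.float64(60.6))
M (array([ 398.1, -379. ,   21.4]), 3241) [(1332, array([ 398.1, -378.9,   41.2,   41.2,   90. ]), array([ 398.2, -378.9,   41.4,   41.5])), (1550, array([ 398.2, -378.8,   44.4,   44.5,   45. ]), array([ 398.2, -378.8,   44.6,   44.7]))]
```

```bash
python3 - <<'E'
from h import *
import pickle
from scipy.optimize import least_squares
p=pickle.load(open("w8.pkl","rb")); al=-.63; e=np.array([np.cos(al),np.sin(al)]); y=np.array([np.sin(al),-np.cos(al)])
U,V=np.meshgrid(np.arange(200,440),np.arange(180,358)); X=dep(p,U.ravel(),V.ravel()); T=np.array([345,-340.]); a=(X[:,:2]-T)@e; b=(X[:,:2]-T)@y
k=(X[:,2]>57)&(X[:,2]<66)&(abs(b)<17)&(a>-20)&(a<30); a,b=a[k],b[k]; print(k.sum(),np.median(X[k,2]))
for (a0,b0,r) in [(4,0,19)]:
    for i in range(4):
        q=abs(np.hypot(a-a0,b-b0)-19)<3; f=least_squares(lambda q_:np.hypot(a[q]-q_[0],b[q]-q_[1])-q_[2],[a0,b0,19],loss="soft_l1",f_scale=.5).x; a0,b0=f[:2]
    print(f.round(2),q.sum(),T+e*f[0]+y*f[1])
print("a extent",np.percentile(a,[1,99]))
print(circ(p,62,(349,-342),20,half=30,s=6,name="pics/h.png"))
o=ortho(p,62,(349,-342),30,6); cv2.imwrite("pics/hh.png",cv2.hconcat([o,cv2.imread("pics/h.png")]))
E
```

```text
1244 60.30273422969926
[ 3.75 -2.82 18.57] 1220 [ 349.69374858 -339.93114722]
a extent [-15.38700132  23.04878482]
[[ 349.9 -339.9   19.4]
 [ 349.6 -340.9   19.9]
 [ 347.9 -339.4   21.6]]
```

View pics/hh.png

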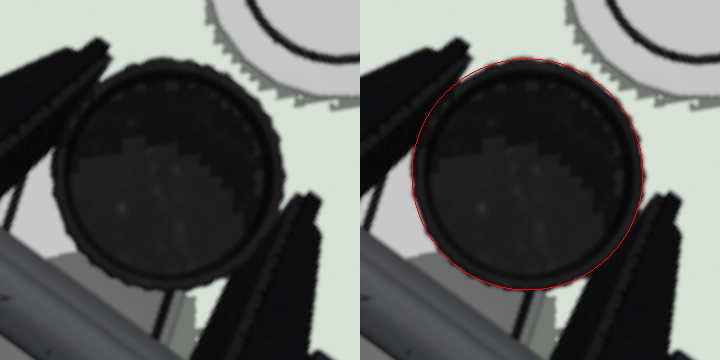

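{"method": "send_rows", "body": {
  "rows": [
    {"turn":[0,0,0],"dp":[0.024,-0.02,0],"claw":-1},
    {"turn":[0,0,0],"dp":[0.0483,-0.04,-0.005],"claw":-1},
    {"turn":[0,0,0],"dp":[0.0483,-0.04,-0.02],"claw":-1},
    {"turn":[0,0,0],"dp":[0.0483,-0.04,-0.033],"claw":-1},
    {"turn":[0,0,0],"dp":[0.0483,-0.04,-0.039],"claw":-1},
    {"turn":[0,0,0],"dp":[0.0483,-0.04,-0.0408],"claw":-1},
    {"turn":[0,0,0],"dp":[0.0483,-0.04,-0.0408],"claw":-1},
    {"turn":[0,0,0],"dp":[0.0483,-0.04,-0.0408],"claw":-1}
  ]
}}

```text
time: 15.25
tool_pos: [393.1, -379.5, 20.9]
eef_rot: [-3.142, -0.5, -0.63]
force: [0.2, -0.8, -0.1]
opening: 0.405
finger_force: 15.0
```

{"method": "send_rows", "body": {
  "rows": [
    {"turn":[0,0,0],"dp":[0,0,0],"claw":0},
    {"turn":[0,0,0],"dp":[0,0,0],"claw":0.6},
    {"turn":[0,0,0],"dp":[0,0,0],"claw":0.6},
    {"turn":[0,0,0],"dp":[0,0,0],"claw":0.6},
    {"turn":[0,0,0],"dp":[0,0,0.03],"claw":0.6},
    {"turn":[0,0,0],"dp":[0,0,0.06],"claw":0.6},
    {"turn":[0,0,0],"dp":[-0.012,0.008,0.08],"claw":0.8},
    {"turn":[0,0,0],"dp":[-0.012,0.008,0.08],"claw":1},
    {"turn":[0,0,0],"dp":[-0.012,0.008,0.08],"claw":1}
  ]
}}

```text
time: 16.15
tool_pos: [381.3, -372.1, 101.2]
eef_rot: [3.141, -0.501, -0.63]
force: [0.3, 0.5, -0.9]
opening: 0.972
finger_force: 0.0
```

```bash
python3 - <<'E'
from h import *
import pickle
p=robot.capture("wrist"); pickle.dump(p,open("w9.pkl","wb")); cv2.imwrite("pics/w9.png",p["color"]); s=robot.state(); print(s["time"],s["tool_pos"],s["opening"])
print("cap",rim(p,(398,-379),19,15),circ(p,21,(398,-379),20,half=34,s=6)); print("mat",circ(p,3,(398,-379),30,half=40,s=5),"ring",arc(p,3,(398.1,-379),21.4))
# mat disc from brightness/depth: points z 1.5..5
U,V=np.meshgrid(np.arange(640),np.arange(356)); 
a=ortho(p,3,(398,-379),40,9.5); b=ortho(p,21,(398,-379),40,9.5); cv2.imwrite("pics/i.png",cv2.resize(cv2.hconcat([a,b]),(800,400)))
E
```

```text
16.2 [ 380.9988271  -371.59891449  100.04339336] 0.9895068267001037
cap (array([ 397.3, -379.4,   18.6]), np.int64(688), np.float64(19.4)) [[ 397.2 -378.2   20.8]
 [ 397.2 -379.2   20.1]
 [ 397.9 -380.1   19.7]]
mat [[ 394.1 -373.5   29.1]
 [ 393.1 -374.9   28.9]
 [ 404.7 -377.5   28.8]] ring (array([ 398. , -379.1,   19.6]), 11168)
```

View pics/i.png

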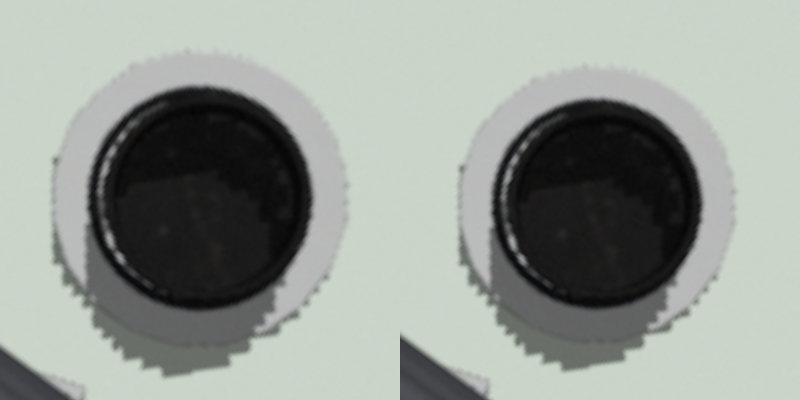

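```bash
cat >> h.py <<'E'
def box(p,z,c,half=55,s=4.0,thr=75):
    """dark block's top: via depth mask at height z (+-5)"""
    R,t=cam(p); u0,v0=proj(p,[*c,z])[0].astype(int); U,V=np.meshgrid(np.arange(max(u0-120,0),min(u0+120,640)),np.arange(max(v0-120,0),min(v0+120,356)))
    X=dep(p,U.ravel(),V.ravel()); k=(abs(X[:,2]-z)<4)&(np.hypot(X[:,0]-c[0],X[:,1]-c[1])<half)
    (a,b),(w,h),an=cv2.minAreaRect(X[k,:2].astype(np.float32)); 
    if w<h: w,h,an=h,w,an-90
    return np.round([a,b,w,h,(an+90)%180-90],1),k.sum(),np.median(X[k,2]).round(1)
E
python3 - <<'E'
from h import *
import pickle
for n in ("w7","w1"):
    p=pickle.load(open(n+".pkl","rb")); print(n,box(p,29,(535,-345))); X=box(p,29,(535,-345))
    o=ortho(p,30,(535,-345),50,4); m=(cv2.cvtColor(o,6)<60).astype(np.uint8); k=max(cv2.findContours(m,0,1)[0],key=cv2.contourArea); (u,v),wh,an=cv2.minAreaRect(k); print((585-v/4,-295-u/4),np.array(wh)/4,an)
for n in ("w3","w4"):
    p=pickle.load(open(n+".pkl","rb")); print(n,ring(p,3,(334,-324),half=40))
E
```

```text
w7 (array([ 532.4, -340.8,   62.4,   35.9,  -18.8]), np.int64(7548), np.float64(29.1))
(528.5307846069336, -339.18416595458984) [34.77658081 65.66056824] 18.725788116455078
w1 (array([ 532.3, -341.1,   62.2,   35.8,  -19.4]), np.int64(4817), np.float64(29.1))
(526.8776779174805, -342.7486801147461) [38.43718719 66.73240662] 18.74134063720703
w3 [(2083, array([ 333.1, -323.1,   37.5,   63.3,   18. ]), array([ 335.9, -323.8,   47.7,   74.6])), (2647, array([ 335.1, -323.9,   77.8,   79.8,   90. ]), array([ 340.5, -344.5,   76.7,  140.6]))]
w4 [(1537, array([ 333. , -323.1,   37.5,   63.4,   18. ]), array([ 336.3, -321.7,   49.8,   76.8])), (3439, array([ 334.1, -323.9,   79.8,   79.8,   90. ]), array([ 335.2, -322.5,  103.5,  120.7]))]
```

{"method": "send_rows", "body": {
  "rows": [
    {"turn":[0,0,0],"dp":[0.01,0.002,-0.02],"claw":0.8},
    {"turn":[0,0,0.06],"dp":[0.035,0.007,-0.036],"claw":0.6},
    {"turn":[0,0,0.12],"dp":[0.065,0.013,-0.036],"claw":0.6},
    {"turn":[0,0,0.18],"dp":[0.095,0.019,-0.036],"claw":0.6},
    {"turn":[0,0,0.24],"dp":[0.125,0.025,-0.036],"claw":0.6},
    {"turn":[0,0,0.298],"dp":[0.1487,0.0297,-0.036],"claw":0.6},
    {"turn":[0,0,0.298],"dp":[0.1487,0.0297,-0.036],"claw":0.6},
    {"turn":[0,0,0.298],"dp":[0.1487,0.0297,-0.036],"claw":0.6}
  ],
  "force": 25
}}

```text
time: 17.0
tool_pos: [529.2, -341.5, 62.8]
eef_rot: [-3.14, -0.497, -0.333]
force: [-0.1, -0.3, 0.3]
opening: 0.798
finger_force: 0.0
```

```bash
python3 - <<'E'
from h import *
p=robot.capture("wrist"); s=robot.state(); print(s["time"],s["tool_pos"],s["eef_rot"],s["force"])
print(box(p,29,(532,-342)),proj(p,[531.9,-342.9,30])); cv2.imwrite("pics/w10.png",p["color"])
E
```

```text
17.05 [ 528.8325133  -341.59598034   63.05319032] [-3.14022671 -0.49687211 -0.33327948] [-0.26345361 -0.03355142 -0.00782769]
(array([ 536.5, -342.3,   53.6,   35.9,  -18.8]), np.int64(7447), np.float64(29.1)) [[324.54605701 308.38097329]]
```

{"method": "send_rows", "body": {
  "rows": [
    {"turn":[0,0,0],"dp":[0,0,-0.02],"claw":0.6},
    {"turn":[0,0,0],"dp":[0,0,-0.038],"claw":0.6},
    {"turn":[0,0,0],"dp":[0,0,-0.045],"claw":0.6},
    {"turn":[0,0,0],"dp":[0,0,-0.045],"claw":0.6},
    {"turn":[0,0,0],"dp":[0,0,-0.045],"claw":-1},
    {"turn":[0,0,0],"dp":[0,0,-0.045],"claw":-1},
    {"turn":[0,0,0],"dp":[0,0,-0.045],"claw":-1},
    {"turn":[0,0,0],"dp":[0,0,-0.045],"claw":-1},
    {"turn":[0,0,0],"dp":[0,0,-0.045],"claw":-1},
    {"turn":[0,0,0],"dp":[0,0,-0.045],"claw":-1},
    {"turn":[0,0,0],"dp":[0,0,-0.045],"claw":-1},
    {"turn":[0,0,0],"dp":[0,0,-0.045],"claw":-1}
  ]
}}

```text
time: 18.25
tool_pos: [530.1, -342.4, 20.4]
eef_rot: [3.141, -0.5, -0.332]
force: [-1.1, 0.8, 2.4]
opening: 0.379
finger_force: 25.0
```

{"method": "send_rows", "body": {
  "rows": [
    {"turn":[0,0,0],"dp":[0,0,0.02],"claw":-1},
    {"turn":[0,0,0],"dp":[0,0,0.045],"claw":-1},
    {"turn":[0,0,0.005],"dp":[-0.025,0.002,0.045],"claw":-1},
    {"turn":[0,0,0.01],"dp":[-0.055,0.005,0.045],"claw":-1},
    {"turn":[0,0,0.018],"dp":[-0.085,0.0075,0.045],"claw":-1},
    {"turn":[0,0,0.018],"dp":[-0.115,0.01,0.045],"claw":-1},
    {"turn":[0,0,0.018],"dp":[-0.145,0.013,0.045],"claw":-1},
    {"turn":[0,0,0.018],"dp":[-0.175,0.0155,0.045],"claw":-1},
    {"turn":[0,0,0.018],"dp":[-0.1994,0.0175,0.045],"claw":-1},
    {"turn":[0,0,0.018],"dp":[-0.1994,0.0175,0.045],"claw":-1},
    {"turn":[0,0,0.018],"dp":[-0.1994,0.0175,0.045],"claw":-1}
  ]
}}

```text
time: 19.35
tool_pos: [330.4, -325.0, 65.1]
eef_rot: [3.141, -0.5, -0.315]
force: [-0.0, 0.2, -0.8]
opening: 0.38
finger_force: 25.0
```

```bash
python3 - <<'E'
from h import *
p=robot.capture("wrist"); s=robot.state(); print(s["time"],s["tool_pos"],s["eef_rot"],s["opening"],s["joint_pos"].round(2))
al=s["eef_rot"][2]; T=s["tool_pos"]; e=np.array([np.cos(al),np.sin(al)]); y=np.array([np.sin(al),-np.cos(al)])
U,V=np.meshgrid(np.arange(200,440),np.arange(100,358)); X=dep(p,U.ravel(),V.ravel()); a=(X[:,:2]-T[:2])@e; b=(X[:,:2]-T[:2])@y
k=(abs(X[:,2]-75)<5)&(abs(b)<30)&(a<45); f=k&(a>14); print("front edge",np.percentile(a[k],[98,99.5]),"sides at front",np.percentile(b[f],[1,99]),np.median(X[k,2]))
for lo in (15,20,25): g=k&(abs(a-lo)<2); print(lo,b[g].min().round(1),b[g].max().round(1),np.median(X[g,2]))
print(box(p,18+3,(397,-379),half=24)[0],rim(p,(397.5,-379),19,15))
E
```

```text
19.4 [ 330.81765108 -325.00782627   65.2834544 ] [ 3.14140351 -0.5003317  -0.31431956] 0.3790872134753069 [-1.1  -0.4   2.46  0.51  0.78  0.47]
front edge [30.39760451 31.53900384] sides at front [-19.42792213  14.82450089] 73.8298764891533
15 -19.8 15.2 73.85107307841247
20 -19.9 15.4 73.84774131788954
25 -20.0 15.5 73.90985249672076
[ 397.  -379.3   39.5   39.3   54.1] (array([ 396.8, -379.1,   18.6]), np.int64(1021), np.float64(19.2))
```

{"method": "send_rows", "body": {
  "rows": [
    {"turn":[0,0,0],"dp":[0,0,-0.02],"claw":-1},
    {"turn":[0,0,0],"dp":[0,0,-0.034],"claw":-1},
    {"turn":[0,0,0],"dp":[0,0,-0.04],"claw":-1},
    {"turn":[0,0,0],"dp":[0,0,-0.0418],"claw":-1},
    {"turn":[0,0,0],"dp":[0,0,-0.0418],"claw":-1},
    {"turn":[0,0,0],"dp":[0,0,-0.0418],"claw":-1},
    {"turn":[0,0,0],"dp":[0,0,-0.0418],"claw":0},
    {"turn":[0,0,0],"dp":[0,0,-0.0418],"claw":0.2},
    {"turn":[0,0,0],"dp":[0,0,-0.0418],"claw":0.3},
    {"turn":[0,0,0],"dp":[0,0,-0.02],"claw":0.6},
    {"turn":[0,0,0],"dp":[0,0,0.01],"claw":0.8},
    {"turn":[0,0,0],"dp":[-0.02,0.006,0.03],"claw":1}
  ]
}}

```text
time: 20.6
tool_pos: [311.6, -319.8, 97.9]
eef_rot: [3.139, -0.502, -0.312]
force: [0.7, -0.3, 0.5]
opening: 0.824
finger_force: 0.0
```

{"method": "send_rows", "body": {
  "rows": [
    {"turn":[0,0,0],"dp":[-0.02,0.007,0.01],"claw":1},
    {"turn":[0,0,0],"dp":[-0.03,0.01,0.02],"claw":1},
    {"turn":[0,0,0],"dp":[-0.03,0.01,0.02],"claw":1},
    {"turn":[0,0,0],"dp":[-0.03,0.01,0.02],"claw":1}
  ]
}}

```text
time: 21.0
tool_pos: [280.7, -309.1, 115.3]
eef_rot: [3.141, -0.501, -0.314]
force: [-0.4, -0.4, -1.0]
opening: 1.002
finger_force: 0.0
```

```bash
python3 - <<'E'
from h import *
import pickle
p=robot.capture("wrist"); pickle.dump(p,open("w11.pkl","wb")); cv2.imwrite("pics/w11.png",p["color"]); s=robot.state(); print(s["time"],s["tool_pos"],s["eef_rot"],s["force"])
R,t=cam(p); print((-R.T@t).round(1))
print("adapter",box(p,32,(333,-323))); print("cap",rim(p,(397.5,-379),19,15)); print("dish",rim(p,(393.5,-253.5),28,10))
print("scene", end=" ")
S=robot.capture("scene"); T=robot.capture("top"); pickle.dump((S,T),open("st.pkl","wb"))
a=ortho(p,3,(333,-323),48,4.1); b=ortho(p,3,(397,-379),48,4.1); cv2.imwrite("pics/j.png",cv2.hconcat([a,b]))
E
```

```text
21.05 [ 280.73733216 -308.76460984  114.81367652] [-3.14137605 -0.49992082 -0.31416187] [-0.17091582  0.13891048 -0.36059915]
[ 280.5 -306.7  295. ]
adapter (array([ 333.7, -323.4,   61.4,   35.8,  -18. ]), np.int64(5118), np.float64(32.1))
cap (array([ 396.7, -379.1,   18.6]), np.int64(702), np.float64(19.1))
dish (array([ 393. , -253.5,   27.9]), np.int64(851), np.float64(14.1))
scene
```

View pics/j.png

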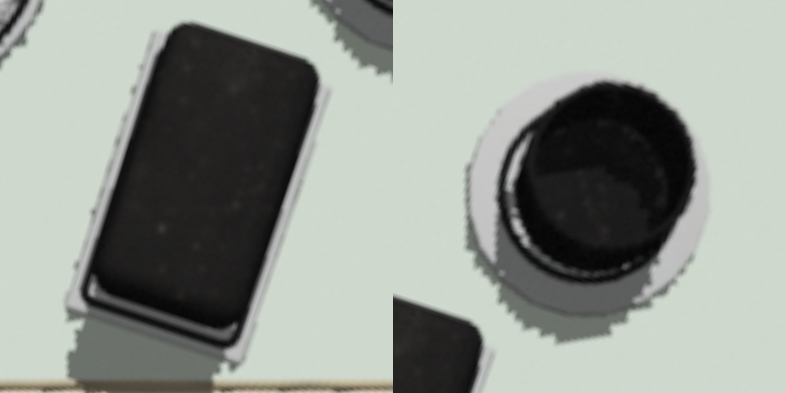

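{"method": "send_rows", "body": {
  "rows": [
    {"turn":[0,0,-0.08],"dp":[0.03,-0.019,0],"claw":0.6},
    {"turn":[0,0,-0.16],"dp":[0.06,-0.038,0],"claw":0.6},
    {"turn":[0,0,-0.24],"dp":[0.09,-0.057,-0.02],"claw":0.6},
    {"turn":[0,0,-0.316],"dp":[0.1127,-0.0712,-0.04],"claw":0.6},
    {"turn":[0,0,-0.316],"dp":[0.1127,-0.0712,-0.06],"claw":0.6},
    {"turn":[0,0,-0.316],"dp":[0.1127,-0.0712,-0.082],"claw":0.6},
    {"turn":[0,0,-0.316],"dp":[0.1127,-0.0712,-0.093],"claw":0.6},
    {"turn":[0,0,-0.316],"dp":[0.1127,-0.0712,-0.0937],"claw":0.6},
    {"turn":[0,0,-0.316],"dp":[0.1127,-0.0712,-0.0937],"claw":0.6}
  ],
  "force": 8
}}

```text
time: 22.05
tool_pos: [393.4, -380.1, 21.5]
eef_rot: [-3.141, -0.5, -0.63]
force: [0.8, 0.5, 0.3]
opening: 0.798
finger_force: 0.0
```

{"method": "send_rows", "body": {
  "rows": [
    {"turn":[0,0,0],"dp":[0,0,0],"claw":-1},
    {"turn":[0,0,0],"dp":[0,0,0],"claw":-1},
    {"turn":[0,0,0],"dp":[0,0,0],"claw":-1},
    {"turn":[0,0,0],"dp":[0,0,0],"claw":-1},
    {"turn":[0,0,0],"dp":[0,0,0],"claw":-1},
    {"turn":[0,0,0],"dp":[0,0,0],"claw":-1},
    {"turn":[0,0,0],"dp":[0,0,0],"claw":-1},
    {"turn":[0,0,0],"dp":[0.0007,0.0002,0],"claw":-1},
    {"turn":[0,0,0],"dp":[0.0007,0.0002,0],"claw":-1},
    {"turn":[0,0,0],"dp":[0.0007,0.0002,0],"claw":0},
    {"turn":[0,0,0],"dp":[0.0007,0.0002,0],"claw":0.4},
    {"turn":[0,0,0],"dp":[0.0007,0.0002,0],"claw":0.6}
  ]
}}

```text
time: 23.25
tool_pos: [393.8, -379.5, 21.1]
eef_rot: [-3.141, -0.499, -0.63]
force: [-0.0, -0.1, 0.6]
opening: 0.608
finger_force: 0.0
```

{"method": "send_rows", "body": {
  "rows": [
    {"turn":[0,0,0],"dp":[0,0,0.03],"claw":0.6},
    {"turn":[0,0,0],"dp":[0,0,0.06],"claw":0.8},
    {"turn":[0,0,0],"dp":[0,0,0.08],"claw":1},
    {"turn":[0,0,0],"dp":[0,0,0.08],"claw":1},
    {"turn":[0,0,0],"dp":[0,0,0.08],"claw":1}
  ]
}}

```text
time: 23.75
tool_pos: [393.9, -379.6, 101.0]
eef_rot: [-3.142, -0.5, -0.63]
force: [0.3, -0.6, -0.8]
opening: 0.986
finger_force: 0.0
```

```bash
python3 - <<'E'
from h import *
import pickle
p=robot.capture("wrist"); pickle.dump(p,open("w12.pkl","wb")); cv2.imwrite("pics/w12.png",p["color"]); s=robot.state(); print(s["time"],s["tool_pos"],s["eef_rot"])
c=(397.8,-379); print("cap",rim(p,c,19,15))
# mat disc edge by saturation/brightness: grey vs greenish
o=ortho(p,3,c,40,6).astype(int); m=((o[...,1]-o[...,2])<6).astype(np.uint8); m=cv2.morphologyEx(m,cv2.MORPH_OPEN,np.ones((5,5)))
k=max(cv2.findContours(m,0,1)[0],key=cv2.contourArea).reshape(-1,2); x=c[0]+40-k[:,1]/6; y=c[1]+40-k[:,0]/6
from scipy.optimize import least_squares
f=least_squares(lambda q:np.hypot(x-q[0],y-q[1])-30,[*c],loss="soft_l1",f_scale=.3); print("mat",f.x.round(2),np.abs(f.fun).mean().round(2))
E
```

```text
23.8 [ 393.44339632 -378.9838308    99.83954139] [-3.14077203 -0.49781265 -0.6302092 ]
cap (array([ 398.1, -379.6,   18.6]), np.int64(717), np.float64(19.4))
mat [ 397.97 -378.85] 0.35
```

{"method": "send_rows", "body": {
  "rows": [
    {"turn":[0,0,0.08],"dp":[-0.016,0.014,0],"claw":0.6},
    {"turn":[0,0,0.16],"dp":[-0.032,0.028,0],"claw":0.6},
    {"turn":[0,0,0.24],"dp":[-0.048,0.042,0],"claw":0.6},
    {"turn":[0,0,0.316],"dp":[-0.0634,0.055,-0.01],"claw":0.6},
    {"turn":[0,0,0.316],"dp":[-0.0634,0.055,-0.03],"claw":0.6},
    {"turn":[0,0,0.316],"dp":[-0.0634,0.055,-0.05],"claw":0.6},
    {"turn":[0,0,0.316],"dp":[-0.0634,0.055,-0.07],"claw":0.6},
    {"turn":[0,0,0.316],"dp":[-0.0634,0.055,-0.0781],"claw":0.6},
    {"turn":[0,0,0.316],"dp":[-0.0634,0.055,-0.0781],"claw":0.6}
  ],
  "force": 10
}}

```text
time: 24.7
tool_pos: [329.6, -322.8, 20.5]
eef_rot: [-3.137, -0.496, -0.316]
force: [0.4, -0.2, 0.0]
opening: 0.802
finger_force: 0.0
```

{"method": "send_rows", "body": {
  "rows": [
    {"turn":[0,0,0],"dp":[0,0,0],"claw":-1},
    {"turn":[0,0,0],"dp":[0,0,0],"claw":-1},
    {"turn":[0,0,0],"dp":[0,0,0],"claw":-1},
    {"turn":[0,0,0],"dp":[0,0,0],"claw":-1},
    {"turn":[0,0,0],"dp":[0,0,0],"claw":-1},
    {"turn":[0,0,0],"dp":[0,0,0],"claw":-1},
    {"turn":[0,0,0],"dp":[0,0,0],"claw":-1},
    {"turn":[0,0,0],"dp":[-0.0008,0.0003,0],"claw":-1},
    {"turn":[0,0,0],"dp":[-0.0008,0.0003,0],"claw":-1},
    {"turn":[0,0,0],"dp":[-0.0008,0.0003,0],"claw":0},
    {"turn":[0,0,0],"dp":[-0.0008,0.0003,0],"claw":0.4},
    {"turn":[0,0,0],"dp":[-0.0008,0.0003,0],"claw":0.6}
  ]
}}

```text
time: 25.9
tool_pos: [329.7, -324.2, 23.1]
eef_rot: [-3.141, -0.5, -0.314]
force: [-0.3, -0.1, 0.1]
opening: 0.573
finger_force: 0.0
```

{"method": "send_rows", "body": {
  "rows": [
    {"turn":[0,0,0],"dp":[0,0,0.03],"claw":0.6},
    {"turn":[0,0,0],"dp":[0,0,0.06],"claw":0.8},
    {"turn":[0,0,0],"dp":[-0.02,0.007,0.08],"claw":1},
    {"turn":[0,0,0],"dp":[-0.04,0.014,0.09],"claw":1},
    {"turn":[0,0,0],"dp":[-0.04,0.014,0.09],"claw":1},
    {"turn":[0,0,0],"dp":[-0.04,0.014,0.09],"claw":1}
  ]
}}

```text
time: 26.5
tool_pos: [289.7, -310.7, 113.3]
eef_rot: [3.141, -0.501, -0.315]
force: [-0.4, -0.5, 0.5]
opening: 0.996
finger_force: 0.0
```

```bash
python3 - <<'E'
from h import *
p=robot.capture("wrist"); cv2.imwrite("pics/w13.png",p["color"]); s=robot.state(); print(s["time"],s["tool_pos"],s["eef_rot"],s["opening"],s["force"])
print("adapter",box(p,32,(333,-323))); print("cap",rim(p,(397.8,-379),19,15)); print("dish",rim(p,(393.5,-253.5),28,10))
E
```

```text
26.55 [ 289.86774488 -310.35987902  112.72528977] [-3.14091239 -0.4996648  -0.31469458] 0.9971621519861382 [ 0.93726576 -0.96987821 -0.47867194]
adapter (array([ 332.6, -323.1,   61.3,   35.7,  -17.4]), np.int64(5276), np.float64(32.0))
cap (array([ 397.4, -379.2,   18.6]), np.int64(729), np.float64(19.1))
dish (array([ 393.1, -253.5,   27.9]), np.int64(853), np.float64(14.1))
```

View pics/w13.png

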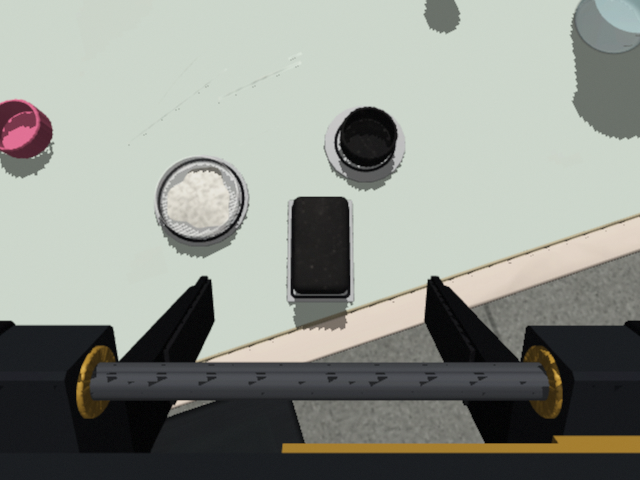

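The picture shows the dish (202,198), cap (368,138) and adapter (320,247), each flat inside its outline. All three are within about 0.8 mm of centre, and the gripper is clear of everything.

```bash
python3 -c "
from bench import robot
print(robot.sign_off())"
```

```text
the job is handed in; nothing more can be done
None
```

The dish, cap and adapter were placed in that order on their matching mats, each flat and within about 0.8 mm of centre by the wrist camera, and the job was handed in at about 27 s of the 80 s; no contact with the bottle or beaker showed in the force readings.

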